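# Stack the pinned fittings tray on the joinery dolly and lock it

## Task

Stack the loose handled tray of fittings on the tray that is fixed on the dolly, so that all four of its corner pins drop fully home into the corner sockets below. Then swing the dolly's wooden turn-lever shut across the stacked tray's rim to lock it, and let go. Keep the tray upright and leave the other things on the bench where they are.

Things in the scene. Friction and masses are not known exactly. Their poses are not given: they have to be found in the camera images.
- tray: Loose plywood tray with a handle, 190 (x) x 140 (y) mm, 0.35 to 0.7 kg, standing on four corner pins. Origin: centre, at the level of the pin tips; z up. Underside of its floor at z = 14 mm, floor top 20, walls 6 mm thick, rim at z = 50 mm. Two small cardboard boxes fixed at the +x end make that end heavier. It fits either way round (a half turn makes no difference).
- handle (a point): Centre of the top edge of the tray's handle, 105 mm above the tray's origin. The handle is a solid wooden board standing on the tray floor: 90 mm long (tray x), 18 mm thick (tray y); pinch it across its thickness.
- pin (a point): Tip of one of the tray's four round pins, the one at tray x = +81, y = +56 mm; the others are at x = +-81, y = +-56 mm. Each is 12 mm in diameter and 14 mm long, the last 1 mm chamfered.
- dolly: Wooden stacking dolly, fixed to the bench: board 18 mm thick over x = -147..+113, y = +-85 mm, low rails to z = 28 mm. Origin: underside of the board, at the centre of the rectangle inside the rails; z up, x along the long side; lever post at the -x end. Inside the rails a plywood bottom tray, 190 x 140 mm, is screwed down rigidly, parallel to the dolly (see blocks).
- blocks (a point): Point 78 mm above the dolly's origin: level of the tops of the bottom tray's corner blocks. The bottom tray, screwed down through slotted holes, is centred up to 7 mm off this point in dolly x and in y; the offset changes each time and is not reported: see it or feel for it. Blocks 28 mm square, at +-81, +-56 mm from its centre, each with a square socket 16 mm wide, 20 mm deep.
- seat (a point): Point 64 mm above the dolly's origin: where the loose tray's origin is when fully home, but for the unreported offset of up to 7 mm in dolly x and y. Home means its floor lies on the blocks, rim at 114 mm above the bench. With the pins standing on the blocks it is 14 mm higher. The bottom tray's walls are 8 mm lower than the blocks.
- pivot (a point): Point on the vertical turning axis of the lever, at dolly x = -125, y = 0, z = 119 mm (level of the arm's underside). Axes are the dolly's. The post under it is 16 mm in diameter.
- lever_knob (a point): Middle of the upright round knob on the lever arm, 45 mm from the pivot axis: 14 mm diameter, 25 mm high, standing on the arm's top, so from 129 to 154 mm above the bench.
- lever (a joint): Angle of the wooden turn-lever (arm 18 wide, 10 thick, reaching 61 mm), rad, growing counter-clockwise from above. 0: along the dolly's -y (open, clear of the tray); 1.57, its stop: along +x, over the tray's end rim (shut), 5 mm above a seated rim; it runs into a tray that is not home. Range -0.6 to 1.57. Stays where left; about 1 N at the knob turns it.
- chisel: Chisel lying on the bench, 205 mm long along its x (handle from x = -105 to -20, 26 mm diameter; blade to +100). Origin under it on the bench. Leave alone.
- square: Try square lying flat; wooden stock 90 mm along y, 20 x 16 mm at the origin, steel blade to x = +130 mm. Leave alone.
- offcut: Offcut of wood, 45 x 90 x 22 mm, origin under its centre. Leave alone.
- tin: Open empty steel tin, 76 mm diameter, 85 mm high, origin under its centre. Leave alone.
There are look-alikes about, which are no part of the job. Leave any red look-alike of the tray alone.

How it is judged (in metres and radians):
On the way, in this order (a step that is already met when the one before it is completed fails the run):
1. the tray is fully home in the sockets while the lever is still open (under 0.8 rad) (x of tray in the frame of dolly between -0.0105 and 0.0105 m and y of tray in the frame of dolly between -0.0105 and 0.0105 m and z of tray in the frame of dolly between 0.06 and 0.068 m and angle between tray's own z axis and vertical below 0.04 rad and angle between the x axis of tray and the x axis of dolly, either way round below 0.06 rad and value of joint lever below 0.8 rad), for 0.2 s.
2. the lever is shut (over 1.4 rad) with the tray home (x of tray in the frame of dolly between -0.0105 and 0.0105 m and y of tray in the frame of dolly between -0.0105 and 0.0105 m and z of tray in the frame of dolly between 0.06 and 0.068 m and angle between tray's own z axis and vertical below 0.04 rad and angle between the x axis of tray and the x axis of dolly, either way round below 0.06 rad and value of joint lever above 1.4 rad), for 0.2 s.
At the end, for the whole second after the job is handed in: The tray stands fully home on the bottom tray (origin 60 to 68 mm above the dolly's origin, within 10.5 mm of it along the dolly's x and along its y, tilted under 0.04 rad, long sides parallel to the dolly within 0.06 rad), at rest, and the lever is shut (over 1.4 rad) and still (all of step 2 and linear speed of tray below 0.02 m/s and velocity of joint lever between -0.1 and 0.1 rad/s); the robot touches nothing.
It fails at once if the tray is tipped by more than 0.5 rad (angle between tray's own z axis and vertical above 0.5 rad).
It fails at once if another thing on the bench is moved by more than 40 mm (distance of any of chisel, square, offcut, tin from where it was at the start of the episode above 0.04 m).
It also fails if it takes over 64 s, if anything falls off the work surface, if the arm or the gripper's body presses on something with over 40 N, if the wrist force passes 120 N, or if a joint passes its speed limit or range.

## Robot

A 6-joint arm with a two-finger parallel gripper is mounted at the origin on the work surface. World frame = base frame: x ahead of the robot, y to its left, z up, the work surface at z = 0. Lengths are in mm, angles in rad, forces in N, time in s.
With the tool pointing down it reaches from about 275 to 750 mm from the base axis. Payload 10.2 kg.
Tool frame: the origin (TCP) lies between the finger pads; the fingertips stand 11 mm ahead of it and the grasp point (between the pads) lies 8 mm behind it (ctrl.tip_extent is the distance from the TCP to the fingertips, in mm); z points along the fingers, y is the direction in which the jaws open and shut (so a half turn about z gives the same grasp; the last joint's range is limited). The gripper opens to 85 mm and grips with 20 to 120 N. Pads are 22 mm wide; open, the fingers measure 114 mm over their backs; the gripper's body (76 mm by 85 mm) begins 54 mm behind the grasp point. The pads swing forward as they close: fully open they stand 13 mm farther back than shut.
Start: joints at [1.005, 0.313, 1.498, -0, 1.331, -0.223], TCP at [176.479, 494.456, 242.294] pointing down, gripper open.
Joint ranges: [-2.94, 2.94], [-0.97, 2.17], [0.19, 2.56], [-1.23, 4.37], [0.02, 3.11], [-2.88, 2.88]. Speed limits (rad/s): [2.39, 2.39, 3.01, 3.14, 3.14, 3.14].

## Interface

Orientations are given as a unit quaternion [w, x, y, z].
In Python, from rig import ctrl gives the robot as it stands.
- The arm moves only by the tool apply_moves, never from a script. Its argument "commands" is a list of rows, each a list of 5 numbers: the finger opening in cm, from 0 to 8.54, then the shift along the tool's x, y, z in cm, then the turn about the tool's z in rad. In form: [[jaw, dx, dy, dz, roll], ...]. A call has 1 to 12 rows; each row shifts and turns the commanded pose from where the row before left it, along the tool's axes as they then stand; what a row does not reach is not made up. A row lasts 1/12 s, in which the tool goes at most 41.7 mm and 7.16 degrees, less where a joint would pass 70% of its speed; a pose out of reach is approached as far as the arm can. A call with a gripper value outside its range is refused whole. The fingers move at their own pace and stop on an object; "squeeze" is the grip in N (left out, the last holds). Time passes only in rows, so rows that do not move let the fingers close. It gives the time, the measured TCP pose, the force and the opening at its end, in the units of the state.
- ctrl.sense(): the state, without advancing time (a new reading comes with each control period).
- ctrl.capture(name): name is "scene" or "top"; returns the picture (400x640x3 uint8, red, green, blue); there is no depth.
- ctrl.camera_info(name): a dict with "fov_y" (degrees; the focal length in pixels is half the picture's height over the tangent of half this angle, whatever the lens; pixels are square), "cx", "cy" (the principal point, pixels), "camera_from_world" (4x4, takes a point from world to camera coordinates). Camera axes: x right, y down, z forward; pixel columns grow to the right and rows downward; lengths in mm; the calibration is good to about 2 mm. A picture is of the moment at which its call begins. camera_info takes no time and is no camera call.
- ctrl.finish_job(): hands the job in, once; it reports no verdict.
The state is a dict: "time_s": time; "joints": joint angles; "dq": joint speeds; "tau": joint torques, N m; "eef_pos": TCP position; "ee_rot": TCP orientation; "force": force on the tool from outside, world axes, zero at the start; "wrist_torque": the same for the moment, N m; "grip_width": opening from 0.0 (shut) to 1.0 (fully open).
Only numpy, scipy, OpenCV 4.12 (cv2) and the standard library are available. Lean on these libraries where they do the work, as an engineer would, in place of code of your own. Each camera call takes 0.05 s, during which the arm holds its last target.

## Working session

There is one attempt and no reset: what is moved stays moved. The work goes in short steps, Python scripts to look and compute and a tool call to move; the robot and the scene stay as the last step left them, time stands still between calls to the robot, and variables do not carry over. Pictures are saved under pics/ and viewed, and the job is handed in when it is done.

Besides the shell and the picture viewer there is one more tool, called as name([rows], argument=value, ...), one row to a line, values as JSON. apply_moves: Moves the arm, as the interface text tells. Its arguments: {"type":"object","properties":{"commands":{"type":"array"},"squeeze":{"type":"number"}},"required":["commands"]}

```bash
ls; mkdir -p pics
python3 - <<'E'
from rig import ctrl
import cv2
for n in ("scene","top"):
    im=ctrl.capture(n); cv2.imwrite(f"pics/{n}0.png",im[:,:,::-1]); 
    c=ctrl.camera_info(n); print(n,c)
print(ctrl.sense(),ctrl.tip_extent)
E
```

```text
pics
scene {'fov_y': 53.05415895510657, 'cx': 319.5173807868496, 'cy': 204.5939740417576, 'camera_from_world': array([[ 8.78873143e-01,  4.76462124e-01, -2.37874734e-02,
        -4.63998437e+02],
       [ 2.56498944e-01, -5.13999117e-01, -8.18543340e-01,
        -3.34135376e+01],
       [-4.02231638e-01,  7.13294296e-01, -5.73952051e-01,
         1.16717638e+03],
       [ 0.00000000e+00,  0.00000000e+00,  0.00000000e+00,
         1.00000000e+00]])}
top {'fov_y': 57.87545855039521, 'cx': 317.30710276099074, 'cy': 199.38153093098944, 'camera_from_world': array([[ 2.97823510e-02, -9.99550741e-01,  3.36578892e-03,
         3.30175631e+01],
       [-9.80578432e-01, -2.98697730e-02, -1.93839456e-01,
         5.36222548e+02],
       [ 1.93852907e-01,  2.47257468e-03, -9.81027490e-01,
         9.28749334e+02],
       [ 0.00000000e+00,  0.00000000e+00,  0.00000000e+00,
         1.00000000e+00]])}
{'time_s': 0.1, 'joints': array([ 1.00460641e+00,  3.13362937e-01,  1.49830484e+00,  1.50647518e-05,
        1.33099872e+00, -2.23392044e-01]), 'dq': array([-0.00122887, -0.00142976, -0.00218353,  0.0001218 , -0.00023402,
       -0.00081151]), 'tau': array([ 3.13662931e-03, -4.12898326e+01, -2.60141230e+01, -1.53495021e-04,
        3.01318483e-03,  1.03193537e-05]), 'eef_pos': array([176.36064221, 494.28262493, 241.82939762]), 'ee_rot': array([-2.13262778e-04,  1.70562697e-01,  9.85346679e-01, -4.92809562e-04]), 'force': array([ 0.29398989, -0.76356863,  0.14143403]), 'wrist_torque': array([ 0.01758089,  0.03421065, -0.00987821]), 'grip_width': 1.0001671332548798} 11.0
```

View pics/scene0.png

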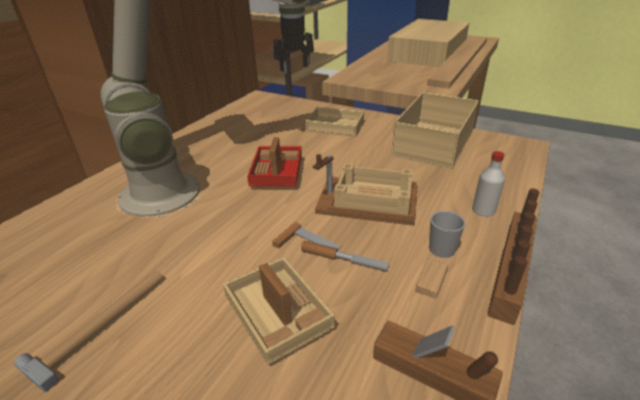

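View pics/top0.png

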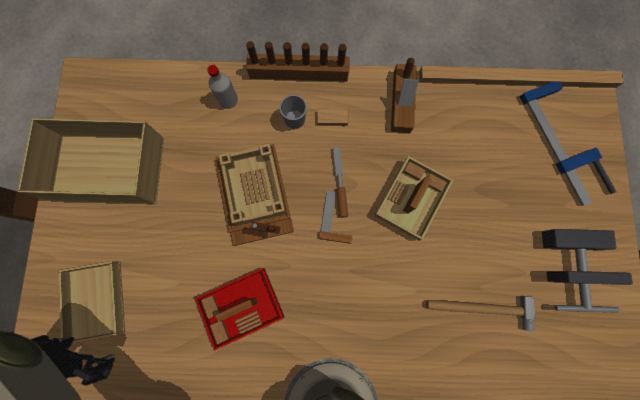

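```bash
cat > h.py <<'E'
import cv2,numpy as np
def crop(src,dst,x0,y0,x1,y1,k):
    im=cv2.imread(src)[y0:y1,x0:x1]
    im=cv2.resize(im,None,fx=k,fy=k,interpolation=cv2.INTER_CUBIC)
    for x in range((x0//10+1)*10,x1,10):
        cv2.line(im,(int((x-x0+.5)*k),0),(int((x-x0+.5)*k),5 if x%50 else 12),(0,0,255),1)
        if x%20==0: cv2.putText(im,str(x),(int((x-x0+.5)*k)-10,22),0,.35,(0,0,255),1)
    for y in range((y0//10+1)*10,y1,10):
        cv2.line(im,(0,int((y-y0+.5)*k)),(5,int((y-y0+.5)*k)),(0,0,255),1)
        if y%20==0: cv2.putText(im,str(y),(8,int((y-y0+.5)*k)+4),0,.35,(0,0,255),1)
    cv2.imwrite(dst,im)
E
python3 - <<'E'
from h import *
crop('pics/top0.png','pics/top_dolly.png',205,135,305,255,5) if 0 else crop('pics/top0.png','pics/top_dolly.png',205,137,305,252,5)
crop('pics/top0.png','pics/top_tray.png',360,145,465,250,5)
crop('pics/scene0.png','pics/sc_dolly.png',300,145,430,230,6)
crop('pics/scene0.png','pics/sc_tray.png',215,250,345,360,5)
E
```

```text
(no output)
```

View pics/top_dolly.png

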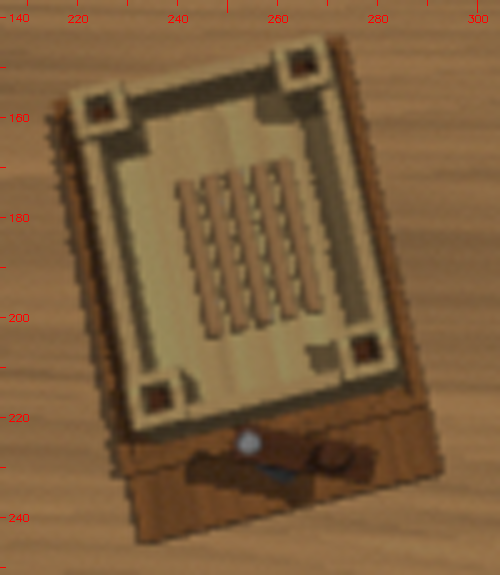

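View pics/top_tray.png

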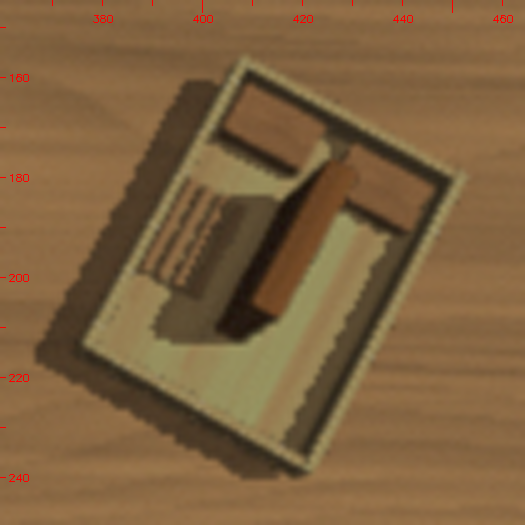

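View pics/sc_dolly.png

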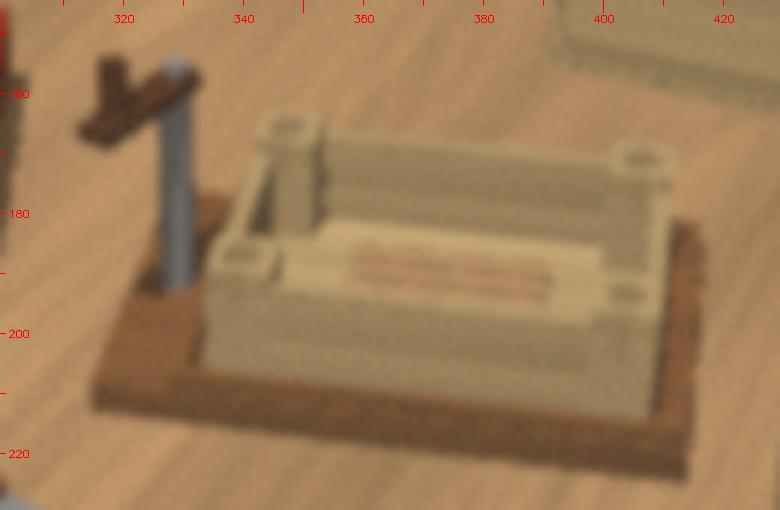

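View pics/sc_tray.png

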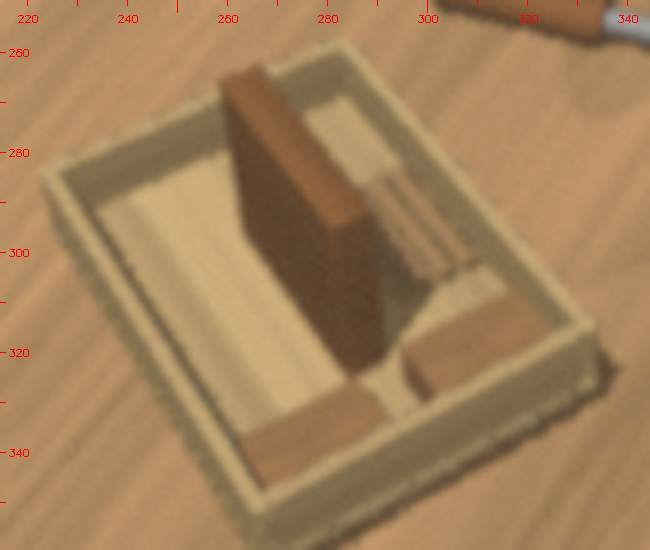

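```bash
cat > tri.py <<'E'
import numpy as np,cv2
from rig import ctrl
def P(n):
    c=ctrl.camera_info(n); f=200/np.tan(np.radians(c['fov_y']/2))
    return np.array([[f,0,c['cx']],[0,f,c['cy']],[0,0,1]])@c['camera_from_world'][:3]
PT,PS=P('top'),P('scene')
def proj(M,X):
    X=np.atleast_2d(X); u=np.c_[X,np.ones(len(X))]@M.T; return u[:,:2]/u[:,2:]
def tri(t,s):
    X=cv2.triangulatePoints(PT,PS,np.array(t,float).T,np.array(s,float).T); X=(X[:3]/X[3]).T
    return X, proj(PT,X)-t, proj(PS,X)-s
def onz(M,uv,z):
    uv=np.atleast_2d(uv); H=M[:,[0,1,3]].copy(); H[:,2]+=M[:,2]*z
    w=np.linalg.solve(H,np.c_[uv,np.ones(len(uv))].T).T; return w[:,:2]/w[:,2:]
E
python3 - <<'E'
from tri import *
np.set_printoptions(precision=1,suppress=True)
def C(a,x0,y0,k): return np.array(a)/k-.5+[x0,y0]
# order: ++ , +-, --, -+
t=C([(102,107),(302,64),(366,348),(157,398)],205,137,5)
s=C([(642,158),(628,293),(242,254),(290,125)],300,145,6)
for nm,(t,s,z) in dict(sock=(t,s,78),rim=(C([(247,57),(467,177),(312,472),(80,345)],360,145,5),C([(597,325),(260,505),(45,178),(343,40)],215,250,5),50),
  hand=(C([(335,160),(358,172),(280,318),(252,300)],360,145,5),C([(375,205),(332,228),(222,80),(260,66)],215,250,5),105)).items():
    X,a,b=tri(t,s); print(nm);print(np.c_[X,a,b]); print('mean',X.mean(0))
    for M,uv in((PT,t),(PS,s)):
        Y=onz(M,uv,z); print('onz',z,Y.ravel(),Y.mean(0),[np.linalg.norm(Y[i]-Y[i-1]) for i in range(4)])
        d=Y[0]+Y[1]-Y[2]-Y[3]; e=Y[0]+Y[3]-Y[1]-Y[2]; print(' yaw',np.arctan2(d[1],d[0]),np.arctan2(-e[0],e[1]))
E
```

```text
sock
[[634.7 300.6  80.8   0.1   0.3   0.3  -0.1]
 [663.5 195.1  78.8   0.    0.1   0.1  -0. ]
 [507.8 152.   78.7   0.2   0.3   0.3  -0.1]
 [478.7 260.2  79.3   0.    0.    0.   -0. ]]
mean [571.2 227.   79.4]
onz 78 [636.4 301.8 664.  195.3 508.8 152.7 478.9 260.5] [572.  227.6] [np.float64(162.81768644403286), np.float64(109.977263976821), np.float64(161.04443157535997), np.float64(111.88911644050826)]
 yaw 0.26228496429009834 0.2620503143450271
onz 78 [633.  304.5 663.1 196.1 506.8 152.3 477.8 262.2] [570.1 228.8] [np.float64(160.89381234192226), np.float64(112.51652471115953), np.float64(162.3293742967948), np.float64(113.69427259622921)]
 yaw 0.2699116570665712 0.2643500881668288
rim
[[ 667.2 -201.5   51.4   -0.2   -0.3   -0.5    0.1]
 [ 601.7 -320.6   52.4   -0.3   -0.3   -0.6    0.1]
 [ 437.4 -233.1   46.7   -0.1   -0.2   -0.2    0. ]
 [ 501.  -110.2   46.8    0.2    0.3    0.4   -0.1]]
mean [ 551.9 -216.3   49.3]
onz 50 [ 666.7 -202.4  601.4 -322.2  436.7 -232.6  501.4 -109. ] [ 551.6 -216.6] [np.float64(189.86740087754694), np.float64(136.44351122817963), np.float64(187.571
[... 392 characters left out ...]
8    0.1]
 [ 587.5 -244.8  105.     0.1    0.1    0.2   -0. ]
 [ 509.7 -202.2  105.1   -0.1   -0.1   -0.1    0. ]
 [ 518.3 -188.5  104.6    0.1    0.1    0.1   -0. ]]
mean [ 552.6 -216.7  105.4]
onz 105 [ 593.8 -232.9  587.8 -244.6  509.5 -202.4  518.5 -188.2] [ 552.4 -217. ] [np.float64(87.59942116111984), np.float64(13.238972274417682), np.float64(88.91576250443212), np.float64(16.706950873052314)]
 yaw -0.5149242292201545 -0.5250086864895077
onz 105 [ 594.9 -229.1  587.3 -245.   509.8 -201.9  518.3 -189. ] [ 552.6 -216.3] [np.float64(86.48410533195819), np.float64(17.66569808895787), np.float64(88.64060980704119), np.float64(15.446001369465279)]
 yaw -0.4945473748706689 -0.510725237883661
```

apply_moves([
  [8.5, -2.7, -2.5, 0, 0],
  [8.5, -2.7, -2.5, 0, 0],
  [8.5, -2.7, -2.5, 0, 0],
  [8.5, -2.7, -2.5, 0, 0],
  [8.5, -2.7, -2.5, 0, 0],
  [8.5, -2.7, -2.5, 0, 0],
  [8.5, -2.7, -2.5, 0, 0],
  [8.5, -2.7, -2.5, 0, 0],
  [8.5, -2.7, -2.5, 0, 0],
  [8.5, -2.7, -2.5, 0, 0],
  [8.5, -2.7, -2.5, 0, 0],
], squeeze=80)

```text
time_s: 1.02
eef_pos: [364.0, 133.9, 242.3]
ee_rot: [-0.0, 0.171, 0.985, 0.0]
force: [1.1, 0.3, 0.3]
grip_width: 0.996
```

apply_moves([
  [8.5, -2.7, -2.5, 0, 0],
  [8.5, -2.7, -2.5, 0, 0],
  [8.5, -2.7, -2.5, 0, 0],
  [8.5, -2.7, -2.5, 0, 0],
  [8.5, -2.7, -2.5, 0, 0],
  [8.5, -2.7, -2.5, 0, 0],
  [8.5, -2.7, -2.5, 0, 0],
  [8.5, -2.7, -2.4, 0, 0],
  [8.5, -2.7, -2.4, 0, 0],
  [8.5, -2.7, -2.4, 0, 0],
  [8.5, -2.2, -2.2, 0, 0.05],
  [8.5, 0, 0, 0, 0.1],
])

```text
time_s: 2.02
eef_pos: [549.2, -220.4, 240.7]
ee_rot: [-0.0, 0.247, 0.969, -0.0]
force: [-0.2, -0.0, 0.3]
grip_width: 0.991
```

```bash
cat > d.py <<'E'
from tri import *
np.set_printoptions(precision=3,suppress=True)
from scipy.spatial.transform import Rotation as R
def st(): 
    s=ctrl.sense(); w,x,y,z=s['ee_rot']; r=R.from_quat([x,y,z,w]).as_matrix()
    return s,r
def go(x,y,z,yaw):   # tool-x yaw
    s,r=st(); d=r.T@(np.array([x,y,z])-s['eef_pos']); psi=np.arctan2(r[1,0],r[0,0])
    a=(psi-yaw+np.pi)%(2*np.pi)-np.pi
    print('t',round(s['time_s'],2),'pos',s['eef_pos'],'psi',round(psi,4),'axis z',r[:,2],'F',s['force'],'M',s['wrist_torque'],'w',round(s['grip_width'],3),'j',s['joints'])
    print('delta cm (current tool axes)',d/10,'roll',round(a,4))
E
python3 - <<'E'
from d import *
c=np.array([552.5,-216.7]);y=-.497; c+=10*np.array([np.cos(y),np.sin(y)])
print(c); go(c[0],c[1],75-8,np.pi+y)
E
```

```text
[ 561.29  -221.468]
t 2.02 pos [ 549.205 -220.369  240.677] psi 2.6431 axis z [-0.001 -0.    -1.   ] F [-0.211 -0.034  0.284] M [-0.007 -0.026 -0.062] w 0.991 j [-0.579  0.463  1.286 -0.001  1.393 -1.651]
delta cm (current tool axes) [-1.128  0.494 17.366] roll -0.0015
```

apply_moves([
  [8.5, -1.1, 0.5, 1, 0],
  [8.5, 0, 0, 2.5, 0],
  [8.5, 0, 0, 2.5, 0],
  [8.5, 0, 0, 2.5, 0],
  [8.5, 0, 0, 2.5, 0],
  [8.5, 0, 0, 2.5, 0],
  [8.5, 0, 0, 2, 0],
  [8.5, 0, 0, 1.3, 0],
  [8.5, 0, 0, 0.5, 0],
  [8.5, 0, 0, 0, 0],
])

```text
time_s: 2.85
eef_pos: [559.9, -216.4, 68.1]
ee_rot: [-0.001, 0.244, 0.97, 0.0]
force: [0.6, 0.3, -0.2]
grip_width: 0.993
```

Run:
```python
from d import *
go(561.3,-221.5,67,np.pi-.497)
for n in ("scene","top"): cv2.imwrite(f"pics/{n}1.png",ctrl.capture(n)[:,:,::-1])
from h import crop
crop('pics/scene1.png','pics/s1c.png',200,200,360,360,4)
```

```text
t 2.85 pos [ 559.867 -216.36    68.088] psi 2.6488 axis z [-0.002  0.001 -1.   ] F [ 0.563  0.313 -0.161] M [-0.006  0.041  0.002] w 0.993 j [-0.564  0.656  1.451 -0.     1.037 -1.642]
delta cm (current tool axes) [-0.37  -0.385  0.108] roll 0.0042
```

View pics/s1c.png

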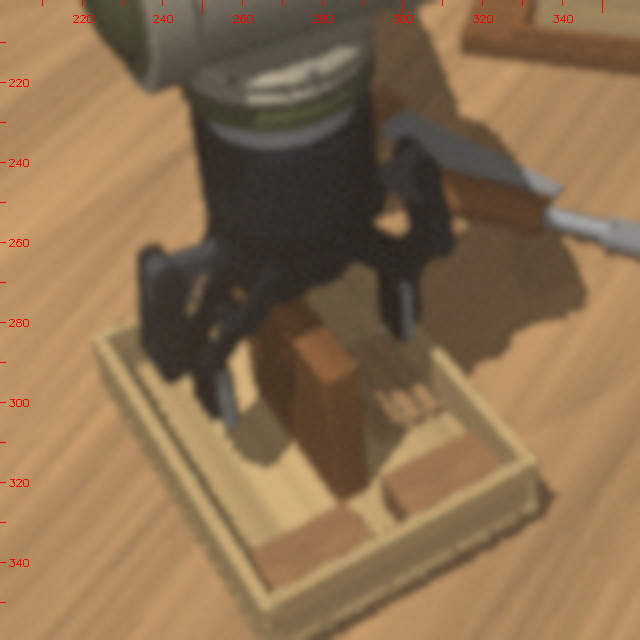

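apply_moves([
  [8.5, -0.3, -0.4, 0.1, 0],
  [6, 0, 0, 0, 0],
  [3.5, 0, 0, 0, 0],
  [1, 0, 0, 0, 0],
  [1, 0, 0, 0, 0],
  [1, 0, 0, 0, 0],
  [1, 0, 0, 0, 0],
  [1, 0, 0, 0, 0],
  [1, 0, 0, 0, 0],
  [1, 0, 0, 0, 0],
  [1, 0, 0, 0, 0],
], squeeze=90)

```text
time_s: 3.87
eef_pos: [561.3, -221.6, 68.6]
ee_rot: [0.0, 0.244, 0.97, -0.0]
force: [0.0, 2.1, 4.7]
grip_width: 0.2
```

Run:
```python
from d import *
go(561.3,-221.5,67,np.pi-.497)
```

```text
t 3.87 pos [ 561.319 -221.591   68.616] psi 2.6489 axis z [ 0. -0. -1.] F [0.012 2.053 4.713] M [ 0.194  0.128 -0.018] w 0.2 j [-0.57   0.66   1.442  0.     1.039 -1.648]
delta cm (current tool axes) [0.006 0.007 0.162] roll 0.0043
```

apply_moves([
  [1, 0, 0, -0.3, 0],
  [1, 0, 0, -0.7, 0],
  [1, 0, 0, -1, 0],
  [1, 0, 0, -1, 0],
  [1, 0, 0, -1, 0],
  [1, 0, 0, -0.5, 0],
  [1, 0, 0, 0, 0],
  [1, 0, 0, 0, 0],
])

```text
time_s: 4.53
eef_pos: [561.1, -221.6, 113.5]
ee_rot: [0.0, 0.244, 0.97, -0.0]
force: [0.8, 0.5, -5.2]
grip_width: 0.199
```

Run:
```python
from d import *
go(561.3,-221.5,250,np.pi-.497)
cv2.imwrite(f"pics/scene2.png",ctrl.capture('scene')[:,:,::-1])
from h import crop
crop('pics/scene2.png','pics/s2c.png',200,200,360,360,4)
```

```text
t 4.53 pos [ 561.149 -221.614  113.503] psi 2.6488 axis z [ 0. -0. -1.] F [ 0.789  0.484 -5.201] M [-0.02   0.017 -0.035] w 0.199 j [-0.57   0.603  1.408 -0.     1.13  -1.648]
delta cm (current tool axes) [ -0.012   0.017 -13.65 ] roll 0.0042
```

View pics/s2c.png

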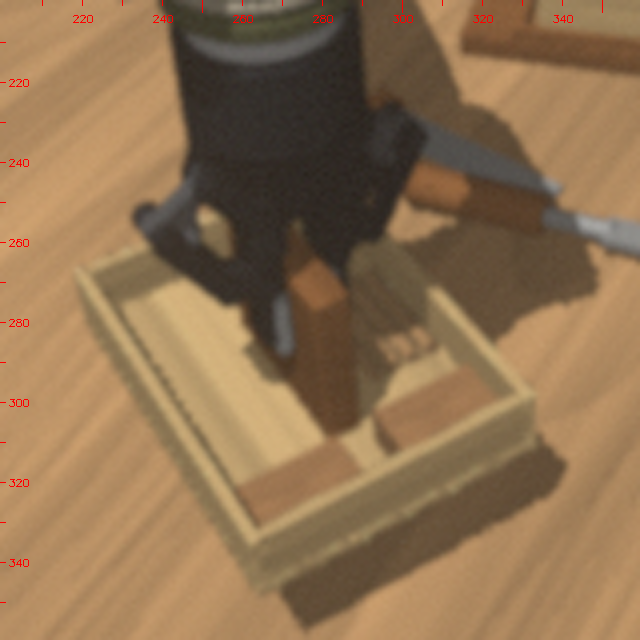

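apply_moves([
  [1, 0, 0, -0.6, -0.04],
  [1, 0, 0, -1.5, -0.08],
  [1, 0, 0, -1.7, -0.08],
  [1, 0, 0, -1.7, -0.08],
  [1, 0, 0, -1.7, -0.08],
  [1, 0, 0, -1.7, -0.08],
  [1, 0, 0, -1.7, -0.08],
  [1, 0, 0, -1.5, -0.08],
  [1, 0, 0, -1, -0.08],
  [1, 0, 0, -0.4, -0.06],
  [1, 0, 0, 0, -0.02],
  [1, 0, 0, 0, 0],
])

```text
time_s: 5.58
eef_pos: [561.0, -221.5, 247.5]
ee_rot: [-0.0, -0.133, 0.991, 0.0]
force: [0.3, 0.6, -4.6]
grip_width: 0.199
```

Run:
```python
from d import *
go(580.9,230.6,245,np.pi+.265)
```

```text
t 5.58 pos [ 560.981 -221.508  247.541] psi -2.8748 axis z [-0.001  0.001 -1.   ] F [ 0.339  0.579 -4.604] M [0.021 0.048 0.023] w 0.199 j [-0.57   0.485  1.234 -0.     1.423 -2.408]
delta cm (current tool axes) [-13.843  43.085   0.28 ] roll 0.0018
```

apply_moves([
  [1, -0.3, 1, 0, 0],
  [1, -0.8, 2.4, 0, 0],
  [1, -1, 3.2, 0, 0],
  [1, -1.2, 3.7, 0, 0],
  [1, -1.2, 3.7, 0, 0],
  [1, -1.2, 3.7, 0, 0],
  [1, -1.2, 3.7, 0, 0],
  [1, -1.2, 3.7, 0, 0],
  [1, -1.2, 3.7, 0, 0],
  [1, -1.2, 3.7, 0, 0],
  [1, -1.2, 3.7, 0, 0],
  [1, -1, 3.2, 0, 0],
])

```text
time_s: 6.58
eef_pos: [578.6, 195.2, 247.6]
ee_rot: [-0.001, -0.133, 0.991, 0.0]
force: [0.5, -0.3, -4.9]
grip_width: 0.199
```

apply_moves([
  [1, -0.7, 2, 0, 0],
  [1, -0.4, 1.2, 0, 0],
  [1, 0, 0.4, 0, 0],
  [1, 0, 0, 0, 0],
  [1, 0, 0, 0, 0],
  [1, 0, 0, 0, 0],
])

```text
time_s: 7.08
eef_pos: [580.9, 228.2, 248.3]
ee_rot: [-0.0, -0.132, 0.991, -0.0]
force: [-0.3, -0.5, -4.7]
grip_width: 0.195
```

Run:
```python
from d import *
go(580.9,230.6,245,np.pi+.265)
for n in ("scene","top"): cv2.imwrite(f"pics/{n}3.png",ctrl.capture(n)[:,:,::-1])
from h import crop
crop('pics/scene3.png','pics/s3c.png',290,80,450,240,4)
crop('pics/top3.png','pics/t3c.png',190,110,320,240,5)
```

```text
t 7.08 pos [580.907 228.156 248.303] psi -2.8763 axis z [-0. -0. -1.] F [-0.263 -0.49  -4.743] M [-0.082  0.009 -0.012] w 0.195 j [ 0.187  0.534  1.158 -0.     1.45  -1.649]
delta cm (current tool axes) [-0.063  0.236  0.33 ] roll 0.0003
```

View pics/s3c.png

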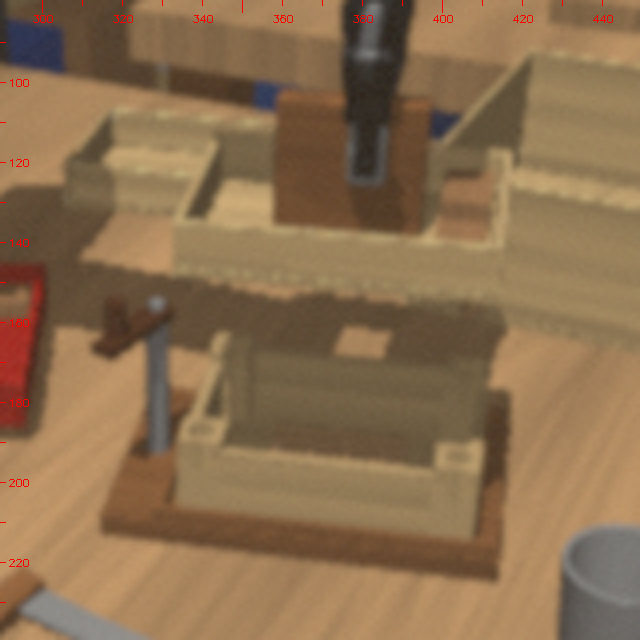

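View pics/t3c.png

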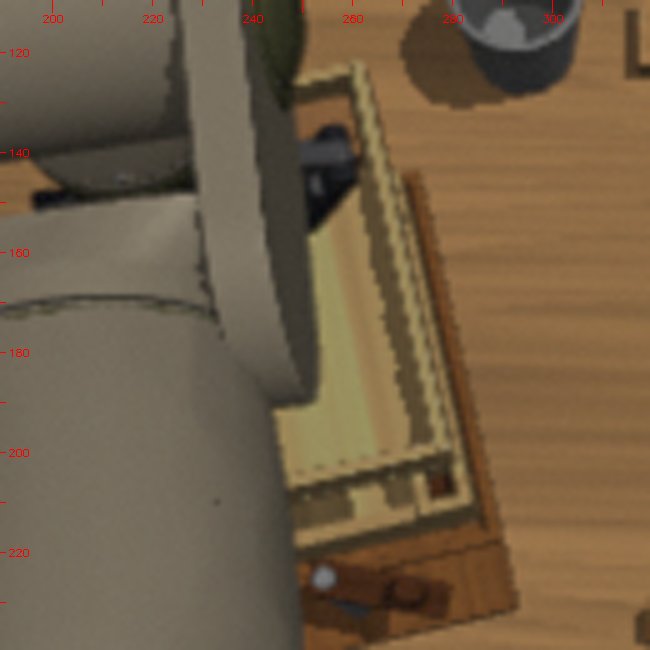

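```bash
cat >> d.py <<'E'
def traypred(cx=10.,cy=0.,h=68.6,dyaw=0.):
    """tray rim outer corners ++,+-,--,-+ predicted from the TCP; tray centre at tool +cx,+cy"""
    s,r=st(); p=s['eef_pos']; psi=np.arctan2(r[1,0],r[0,0]); 
    c=p+r@np.array([cx,cy,h]); yaw=psi-np.pi+dyaw
    L=np.array([[95,70,50],[95,-70,50],[-95,-70,50],[-95,70,50]])
    Rz=np.array([[np.cos(yaw),-np.sin(yaw),0],[np.sin(yaw),np.cos(yaw),0],[0,0,1]])
    return c,yaw,c+L@Rz.T
E
python3 - <<'E'
from d import *
c,yaw,X=traypred(); print(c,yaw)
print('top',proj(PT,X).ravel()); print('scene',proj(PS,X).ravel())
top={1:(262.1,121.9),2:(280.5,199.9)}; sc={2:(333,135.7),1:(415.2,140.3),3:(344,115.3)}
Z=229.7
for k in top: print('top',k,onz(PT,top[k],Z)-X[k,:2])
for k in sc: print('sc',k,onz(PS,sc[k],Z)-X[k,:2])
X2,a,b=tri([top[1],top[2]],[sc[1],sc[2]]); print(X2,a,b,X[1:3])
E
```

```text
[571.306 225.761 179.838] -6.017672643629664
top [201.631 133.963 261.486 120.65  279.059 199.091 216.663 213.674]
scene [418.863 116.798 416.831 141.286 333.183 134.666 344.07  111.782]
top 1 [[-2.967 -1.575]]
top 2 [[-1.697 -3.26 ]]
sc 2 [[ 1.986 -4.86 ]]
sc 1 [[-4.807  3.5  ]]
sc 3 [[  9.762 -20.79 ]]
[[677.661 181.3   232.171]
 [497.682 130.871 227.933]] [[-0.06  -0.137]
 [-0.274 -0.467]] [[-0.117  0.045]
 [-0.407  0.1  ]] [[681.345 183.142 229.838]
 [498.003 133.285 229.838]]
```

apply_moves([
  [1, -0.1, 0.2, 0.5, 0],
  [1, 0, 0, 1.2, 0],
  [1, 0, 0, 1.5, 0],
  [1, 0, 0, 1.5, 0],
  [1, 0, 0, 1.5, 0],
  [1, 0, 0, 1.2, 0],
  [1, 0, 0, 0.9, 0],
  [1, 0, 0, 0.5, 0],
  [1, 0, 0, 0.2, 0],
  [1, 0, 0, 0, 0],
  [1, 0, 0, 0, 0],
])

```text
time_s: 8.1
eef_pos: [581.5, 231.8, 159.0]
ee_rot: [0.001, -0.133, 0.991, 0.0]
force: [-0.9, -0.4, -4.1]
grip_width: 0.202
```

Run:
```python
from d import *
go(580.9,230.6,145,np.pi+.265)
for n in ("scene","top"): cv2.imwrite(f"pics/{n}4.png",ctrl.capture(n)[:,:,::-1])
from h import crop
crop('pics/scene4.png','pics/s4c.png',310,110,430,230,5)
crop('pics/top4.png','pics/t4c.png',200,130,310,250,5)
c,yaw,X=traypred(); print(c,yaw)
print('top',proj(PT,X).ravel()); print('scene',proj(PS,X).ravel())
```

```text
t 8.1 pos [581.489 231.797 158.977] psi -2.8745 axis z [ 0.001  0.    -1.   ] F [-0.867 -0.353 -4.145] M [ 0.035  0.013 -0.011] w 0.202 j [ 0.192  0.602  1.282  0.     1.256 -1.646]
delta cm (current tool axes) [ 0.09  -0.1    1.398] roll 0.0021
[571.903 229.213  90.442] -6.01598224897544
top [211.184 146.852 265.26  134.625 281.374 205.838 225.235 219.112]
scene [415.415 148.351 413.196 175.167 334.224 167.656 344.388 142.532]
```

View pics/s4c.png

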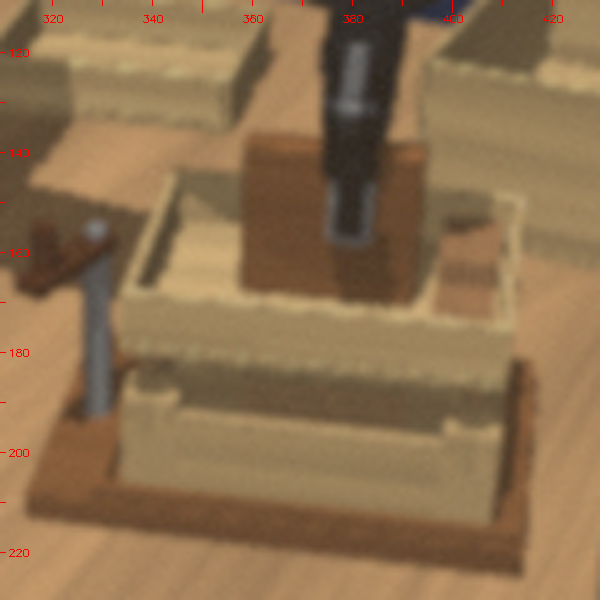

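View pics/t4c.png

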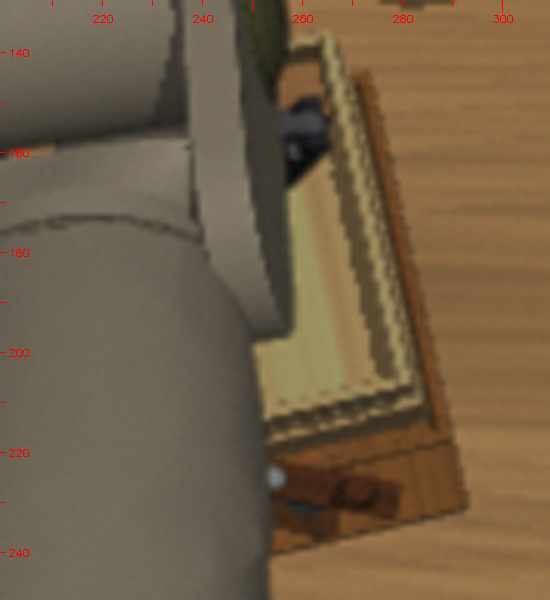

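Run:
```python
from d import *
from h import crop
crop('pics/scene4.png','pics/a.png',326,160,366,220,10)
crop('pics/scene4.png','pics/b.png',384,165,424,220,10)
a=cv2.imread('pics/a.png');b=cv2.imread('pics/b.png');h=min(len(a),len(b));cv2.imwrite('pics/ab.png',np.hstack([a[:h],b[:h]])[:600,:800])
def corners(c,yaw,z,hx=95,hy=70):
    L=np.array([[hx,hy],[hx,-hy],[-hx,-hy],[-hx,hy]]);Rz=np.array([[np.cos(yaw),-np.sin(yaw)],[np.sin(yaw),np.cos(yaw)]])
    return np.c_[c+L@Rz.T,np.full(4,z)]
c,yaw,_=traypred()
for nm,cc,yw,zs in(('tray',c[:2],yaw,(140.4,104.4)),('bot',np.array([571.3,228]),.266,(78,70,28))):
    for z in zs: print(nm,z,'scene',proj(PS,corners(cc,yw,z))[1:3].ravel(),'top',proj(PT,corners(cc,yw,z))[1:3].ravel())
```

```text
tray 140.4 scene [413.194 175.182 334.224 167.671] top [265.263 134.631 281.376 205.841]
tray 104.4 scene [411.545 188.031 334.263 180.19 ] top [267.133 139.647 282.703 208.328]
bot 78 scene [409.949 197.319 333.84  189.195] top [268.901 143.341 284.029 210.315]
bot 70 scene [409.605 200.016 333.851 191.828] top [269.274 144.349 284.291 210.811]
bot 28 scene [407.85  213.773 333.903 205.272] top [271.139 149.391 285.603 213.29 ]
```

View pics/ab.png

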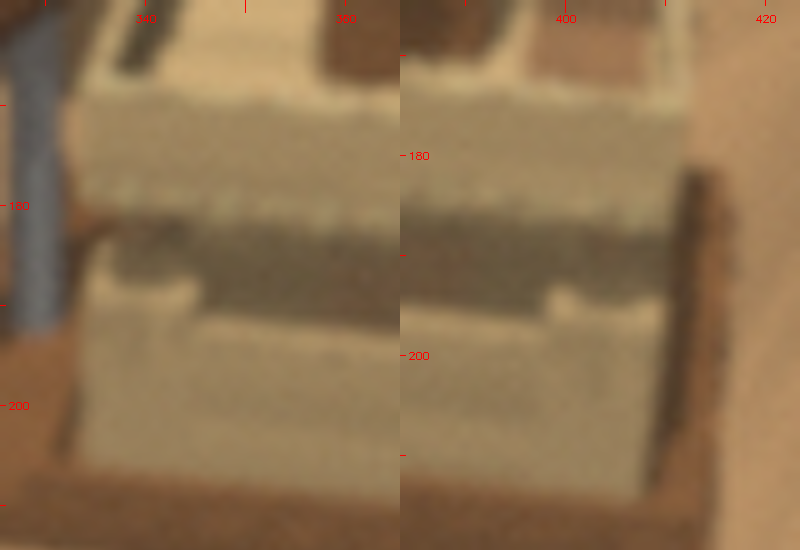

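Run:
```python
from d import *
from h import crop
crop('pics/top4.png','pics/a.png',255,130,295,185,10)
crop('pics/top4.png','pics/b.png',255,180,295,235,10)
a=cv2.imread('pics/a.png');b=cv2.imread('pics/b.png');cv2.imwrite('pics/abt.png',np.hstack([a,b])[:600,:800])
crop('pics/top0.png','pics/a.png',255,130,295,185,10)
crop('pics/top0.png','pics/b.png',255,180,295,235,10)
a=cv2.imread('pics/a.png');b=cv2.imread('pics/b.png');cv2.imwrite('pics/abt0.png',np.hstack([a,b])[:600,:800])
```

```text
(no output)
```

View pics/abt.png

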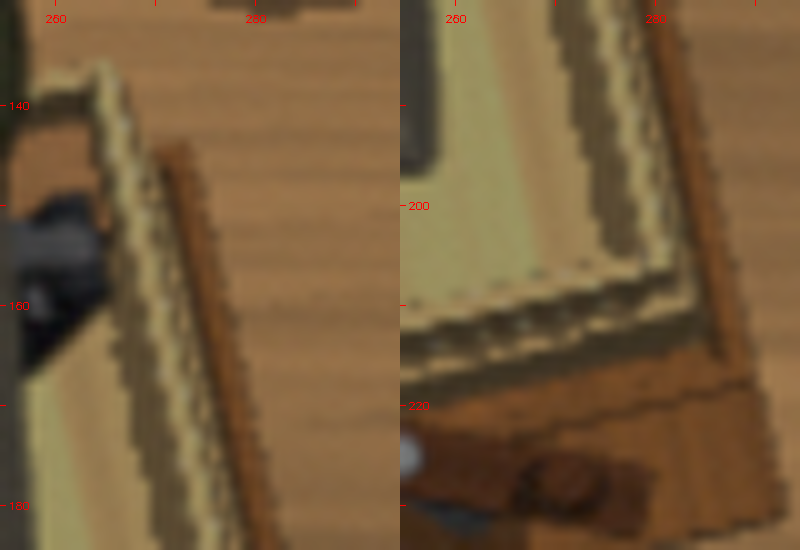

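View pics/abt0.png

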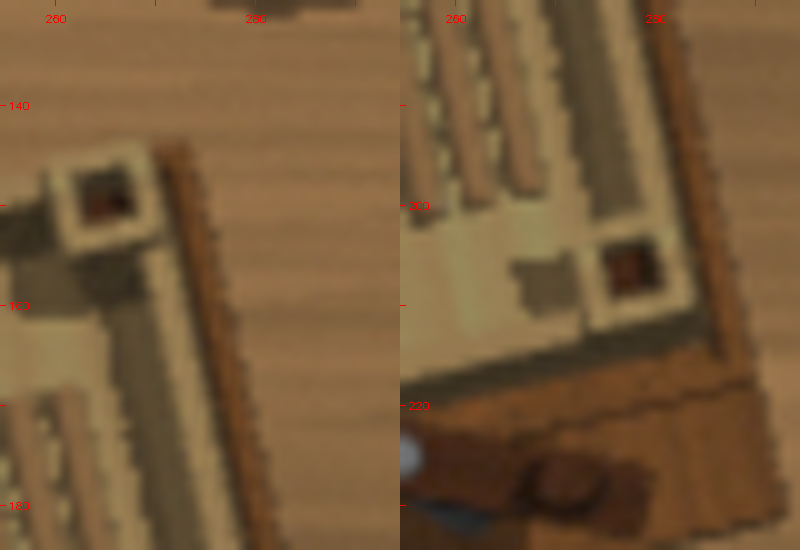

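apply_moves([
  [1, -0.07, -0.05, 0.3, 0],
  [1, 0, 0, 0.4, 0],
  [1, 0, 0, 0.3, 0],
  [1, 0, 0, 0.2, 0],
  [1, 0, 0, 0.1, 0],
  [1, 0, 0, 0.1, 0],
  [1, 0, 0, 0.05, 0],
  [1, 0, 0, 0, 0],
])

```text
time_s: 8.87
eef_pos: [582.0, 231.5, 143.7]
ee_rot: [-0.0, -0.133, 0.991, 0.0]
force: [-0.5, -0.4, -4.9]
grip_width: 0.2
```

Run:
```python
from d import *
go(581.3,231,132.6,np.pi+.265)
```

```text
t 8.87 pos [581.961 231.481 143.736] psi -2.8744 axis z [-0.  0. -1.] F [-0.454 -0.405 -4.924] M [0.014 0.035 0.012] w 0.2 j [ 0.192  0.618  1.297  0.     1.227 -1.646]
delta cm (current tool axes) [ 0.076 -0.029  1.114] roll 0.0022
```

apply_moves([
  [1, 0, 0, 0.2, 0],
  [1, 0, 0, 0.2, 0],
  [1, 0, 0, 0.2, 0],
  [1, 0, 0, 0.1, 0],
  [1, 0, 0, 0, 0],
])

```text
time_s: 9.28
eef_pos: [581.8, 231.4, 136.4]
ee_rot: [-0.0, -0.133, 0.991, -0.0]
force: [-0.5, -0.4, -4.9]
grip_width: 0.197
```

apply_moves([
  [1, 0, 0, 0.1, 0],
  [1, 0, 0, 0.1, 0],
  [1, 0, 0, 0.1, 0],
  [1, 0, 0, 0.05, 0],
  [1, 0, 0, 0, 0],
  [1, 0, 0, 0, 0],
])

```text
time_s: 9.78
eef_pos: [582.0, 231.4, 133.3]
ee_rot: [-0.0, -0.133, 0.991, -0.0]
force: [0.3, -0.2, -5.1]
grip_width: 0.194
```

Run:
```python
from d import *
go(581.3,231,132.6,np.pi+.265)
```

```text
t 9.78 pos [581.984 231.435 133.286] psi -2.8744 axis z [-0. -0. -1.] F [ 0.307 -0.157 -5.075] M [ 0.002  0.024 -0.025] w 0.194 j [ 0.192  0.629  1.308 -0.     1.205 -1.646]
delta cm (current tool axes) [ 0.077 -0.024  0.069] roll 0.0022
```

Pins are in their sockets with no side force and about 1 mm still to go. I'll seat the tray and open the jaws.

apply_moves([
  [1, 0, 0, 0.05, 0],
  [1, 0, 0, 0.05, 0],
  [1, 0, 0, 0.05, 0],
  [1, 0, 0, 0, 0],
  [1, 0, 0, 0, 0],
])

```text
time_s: 10.2
eef_pos: [582.1, 231.5, 132.6]
ee_rot: [0.0, -0.133, 0.991, 0.0]
force: [-3.7, -2.1, 5.9]
grip_width: 0.197
```

Run:
```python
from d import *
go(581.3,231,132.6,np.pi+.265)
```

```text
t 10.2 pos [582.1   231.468 132.633] psi -2.8744 axis z [ 0.001  0.    -1.   ] F [-3.714 -2.064  5.857] M [-0.232  0.662 -0.066] w 0.197 j [ 0.192  0.629  1.309 -0.     1.203 -1.646]
delta cm (current tool axes) [ 0.089 -0.024  0.003] roll 0.0022
```

apply_moves([
  [3, 0, 0, 0, 0],
  [5, 0, 0, 0, 0],
  [5, 0, 0, 0, 0],
  [5, 0, 0, 0, 0],
  [5, 0, 0, 0, 0],
  [5, 0, 0, -1, 0],
  [5, 0, 0, -2, 0],
  [5, 0, 0, -2.5, 0],
  [5, 0, 0, -2.5, 0],
  [5, 0, 0, -2, 0],
  [5, 0, 0, -1, 0],
  [5, 0, 0, 0, 0],
])

```text
time_s: 11.2
eef_pos: [582.7, 231.6, 244.6]
ee_rot: [0.002, -0.133, 0.991, 0.0]
force: [0.1, 0.5, 0.1]
grip_width: 0.59
```

Run:
```python
from d import *
go(581.3,231,132.6,np.pi+.265)
for n in ("scene","top"): cv2.imwrite(f"pics/{n}5.png",ctrl.capture(n)[:,:,::-1])
from h import crop
crop('pics/scene5.png','pics/s5c.png',300,110,430,230,6)
crop('pics/top5.png','pics/t5c.png',200,130,310,250,5)
```

```text
t 11.2 pos [582.671 231.618 244.573] psi -2.8743 axis z [ 0.005  0.001 -1.   ] F [0.14  0.528 0.068] M [-0.025 -0.01  -0.039] w 0.59 j [ 0.192  0.54   1.158  0.     1.439 -1.646]
delta cm (current tool axes) [ 0.201 -0.019 11.196] roll 0.0022
```

View pics/s5c.png

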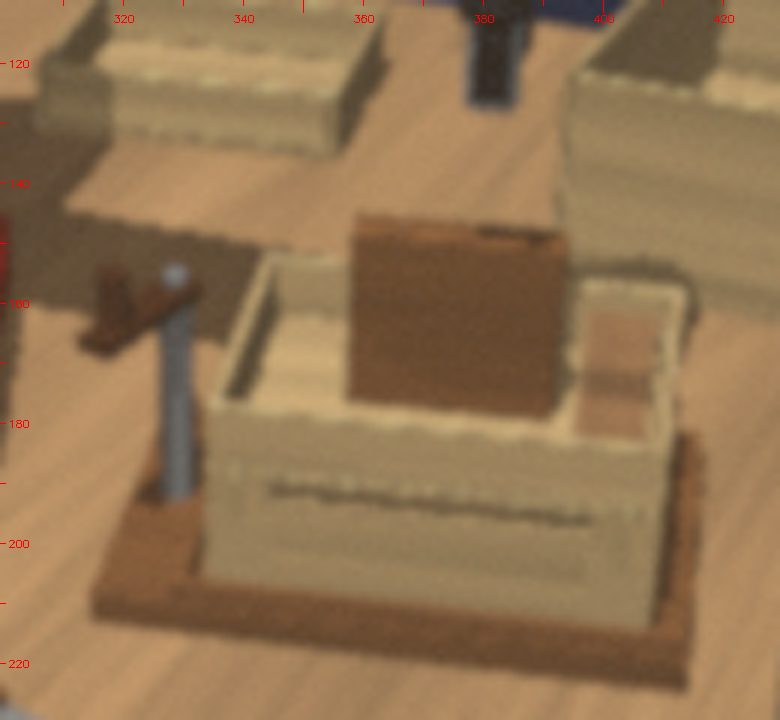

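View pics/t5c.png

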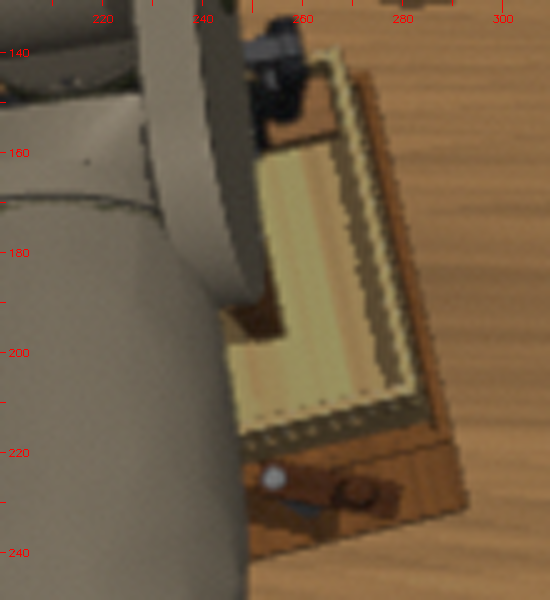

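Run:
```python
from d import *
from h import crop
crop('pics/scene5.png','pics/a.png',305,145,345,200,10)
crop('pics/top0.png','pics/b.png',240,205,295,250,10)
a=cv2.imread('pics/a.png');b=cv2.imread('pics/b.png');im=np.zeros((550,950,3),np.uint8);im[:550,:400]=a;im[:450,400:]=b;cv2.imwrite('pics/lev.png',im[:,:800])
y=.2655;e=np.array([np.cos(y),np.sin(y)]);n=np.array([-e[1],e[0]])
print('tray centre now (from TCP at release)',np.array([582.1,231.47])-10*e)
```

```text
tray centre now (from TCP at release) [572.45  228.846]
```

View pics/lev.png

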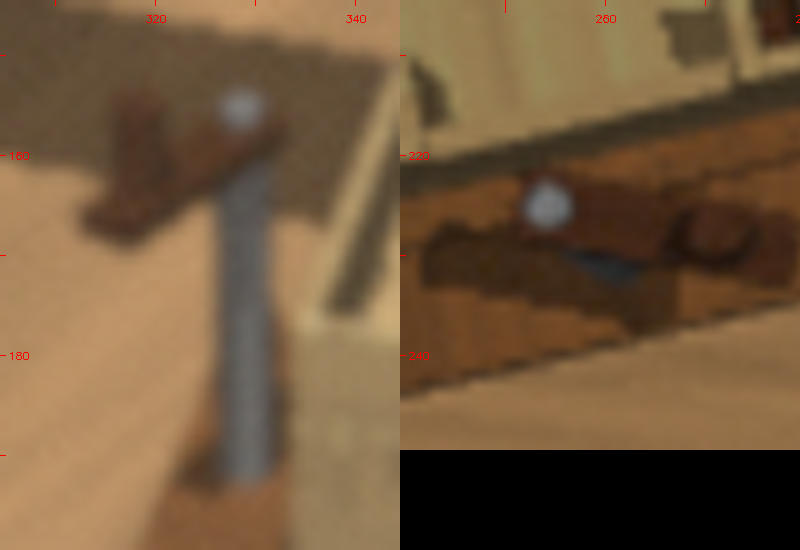

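Run:
```python
from d import *
X,a,b=tri([(254.3,225.0),(271.3,227.5)],[(328.5,155.3),(318.3,154.2)]);print(X,a,b)
y=.2655;e=np.array([np.cos(y),np.sin(y)]);n=np.array([-e[1],e[0]])
p=(onz(PT,(254.3,225.0),131)+onz(PS,(328.5,155.3),131))[0]/2
k=(onz(PT,(271.3,227.5),154)+onz(PS,(318.3,154.2),154))[0]/2
print('pivot',p,'knob',k,np.linalg.norm(k-p),'dolly dir',(k-p)@e,(k-p)@n,'lever',np.arctan2((k-p)@e,-(k-p)@n))
print('dolly org',p+125*e,'tray centre in dolly',(np.array([572.4,228.8])-p-125*e)@np.c_[e,n])
```

```text
[[449.971 201.052 132.433]
 [443.327 156.766 155.038]] [[ 0.132  0.216]
 [-0.082 -0.13 ]] [[ 0.187 -0.044]
 [-0.115  0.025]]
pivot [449.526 202.33 ] knob [442.851 157.705] 45.12182392710163 dolly dir -18.150603122560586 -41.31022392575057 lever -0.4139815754660111
dolly org [570.146 235.129] tray centre in dolly [ 0.514 -6.699]
```

Run:
```python
from d import *
y=.2655;e=np.array([np.cos(y),np.sin(y)]);n=np.array([-e[1],e[0]]);p=np.array([449.7,201.7])
s,r=st(); prev=s['eef_pos'][:2]
pts=[('pre',-.41,40)]+[(f'{t:.2f}',t,d) for t,d in zip(np.r_[-.41,np.arange(-.2,1.41,.2),1.57],[24]+[22]*10)]
for nm,t,d in pts:
    K=45*np.array([np.sin(t),-np.cos(t)]);F=K-d*np.array([np.cos(t),np.sin(t)]);w=p+F[0]*e+F[1]*n
    dd=np.r_[w-prev,0]@r/10; print(nm,'F',F,'world',w,'tool d cm',dd[:2]); prev=w
```

```text
pre F [-54.622 -25.326] world [403.637 162.929] tool d cm [18.986 -1.902]
-0.41 F [-39.948 -31.704] world [419.47  160.625] tool d cm [-1.466 -0.64 ]
-0.20 F [-30.502 -39.732] world [430.693 155.357] tool d cm [-0.943 -0.804]
0.00 F [-22. -45.] world [440.278 152.504] tool d cm [-0.849 -0.528]
0.20 F [-12.621 -48.474] world [450.24  151.613] tool d cm [-0.937 -0.349]
0.40 F [ -2.74  -50.015] world [460.18  152.719] tool d cm [-0.988 -0.156]
0.60 F [  7.252 -49.562] world [469.702 155.777] tool d cm [-0.999  0.044]
0.80 F [ 16.953 -47.134] world [478.427 160.666] tool d cm [-0.971  0.241]
1.00 F [ 25.98  -42.826] world [486.006 167.191] tool d cm [-0.903  0.429]
1.20 F [ 33.97  -36.811] world [492.139 175.092] tool d cm [-0.8  0.6]
1.40 F [ 40.606 -29.328] world [496.579 184.054] tool d cm [-0.665  0.747]
1.57 F [ 44.982 -22.036] world [498.888 192.239] tool d cm [-0.439  0.729]
```

apply_moves([
  [5, 1, 0, 0, 0],
  [4, 2, -0.2, 0, 0],
  [2, 2.8, -0.3, 0, 0],
  [0, 3, -0.3, 0, 0],
  [0, 3, -0.3, 0, 0],
  [0, 3, -0.3, 0, 0],
  [0, 2.2, -0.3, 0, 0],
  [0, 1.2, -0.2, 0, 0],
  [0, 0.8, 0, 0, 0],
  [0, 0, 0, 0, 0],
  [0, 0, 0, 0, 0],
  [0, 0, 0, 0, 0],
], squeeze=30)

```text
time_s: 12.3
eef_pos: [404.3, 163.1, 241.4]
ee_rot: [-0.0, -0.133, 0.991, 0.0]
force: [0.2, 0.1, -0.4]
grip_width: 0.001
```

apply_moves([
  [0, 0, 0, 1, 0],
  [0, 0, 0, 2, 0],
  [0, 0, 0, 2.2, 0],
  [0, 0, 0, 2, 0],
  [0, 0, 0, 1.5, 0],
  [0, 0, 0, 0.8, 0],
  [0, 0, 0, 0.3, 0],
  [0, 0, 0, 0, 0],
  [0, 0, 0, 0, 0],
])

```text
time_s: 13.05
eef_pos: [404.3, 163.1, 144.4]
ee_rot: [0.001, -0.133, 0.991, -0.0]
force: [0.2, 0.4, 0.9]
grip_width: 0.002
```

Run:
```python
from d import *
go(403.6,162.9,147,np.pi+.267)
for n in ("scene","top"): cv2.imwrite(f"pics/{n}6.png",ctrl.capture(n)[:,:,::-1])
from h import crop
crop('pics/scene6.png','pics/s6c.png',270,110,400,230,6)
crop('pics/top6.png','pics/t6c.png',200,150,310,270,5)
```

```text
t 13.05 pos [404.306 163.082 144.38 ] psi -2.8743 axis z [ 0.001  0.    -1.   ] F [0.235 0.42  0.887] M [0.014 0.055 0.059] w 0.002 j [ 0.113  0.231  1.886 -0.     1.023 -1.725]
delta cm (current tool axes) [ 0.073  0.001 -0.262] roll 0.0003
```

View pics/s6c.png

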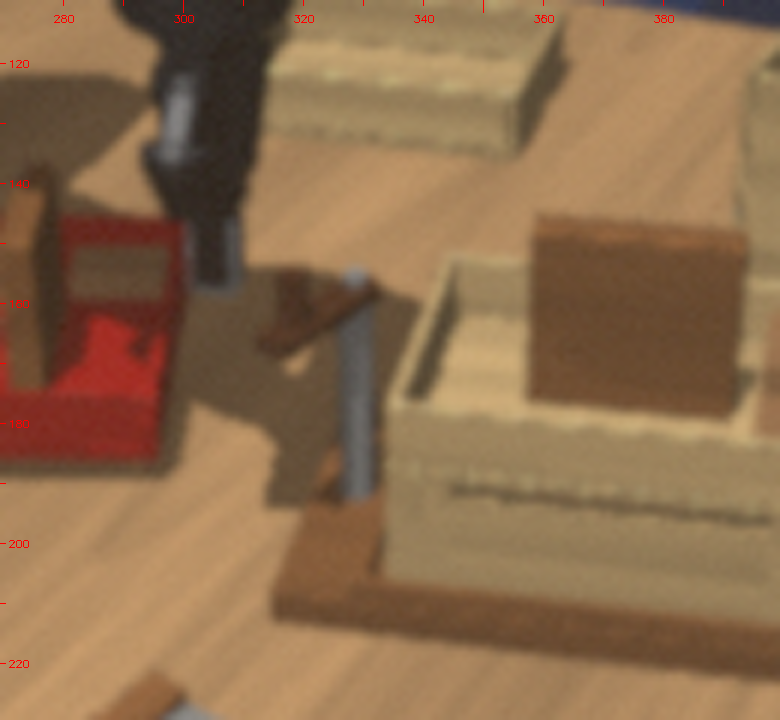

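View pics/t6c.png

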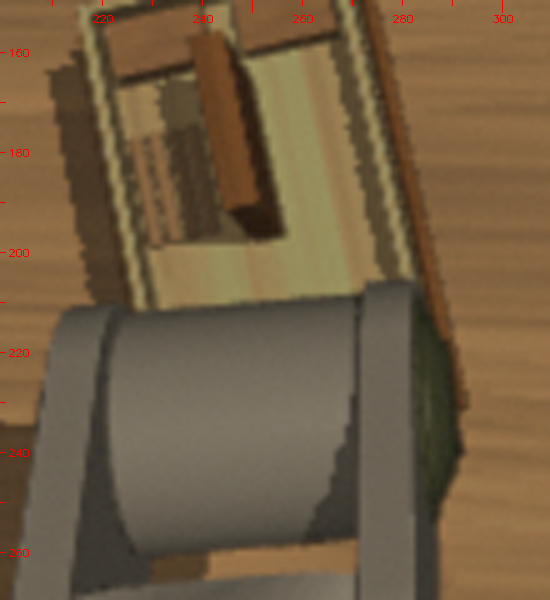

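apply_moves([
  [0, -0.7, -0.3, -0.15, 0],
  [0, -0.8, -0.35, 0, 0],
  [0, -0.47, -0.4, 0, 0],
  [0, -0.47, -0.4, 0, 0],
  [0, -0.42, -0.27, 0, 0],
  [0, -0.42, -0.27, 0, 0],
  [0, -0.47, -0.18, 0, 0],
  [0, -0.47, -0.17, 0, 0],
  [0, -0.5, -0.08, 0, 0],
  [0, -0.5, -0.08, 0, 0],
  [0, -0.5, 0, 0, 0],
  [0, -0.5, 0.04, 0, 0],
])

```text
time_s: 14.15
eef_pos: [470.7, 155.7, 145.3]
ee_rot: [0.0, -0.133, 0.991, -0.0]
force: [-1.7, -0.4, 0.4]
grip_width: 0.002
```

Run:
```python
from d import *
go(469.7,155.8,146,np.pi+.267)
cv2.imwrite("pics/scene7.png",ctrl.capture('scene')[:,:,::-1])
from h import crop
crop('pics/scene7.png','pics/s7c.png',290,110,400,220,5)
```

```text
t 14.15 pos [470.746 155.726 145.291] psi -2.8743 axis z [ 0. -0. -1.] F [-1.745 -0.432  0.372] M [-0.102  0.272  0.001] w 0.002 j [ 0.083  0.352  1.716 -0.     1.074 -1.755]
delta cm (current tool axes) [ 0.099  0.035 -0.071] roll 0.0002
```

View pics/s7c.png

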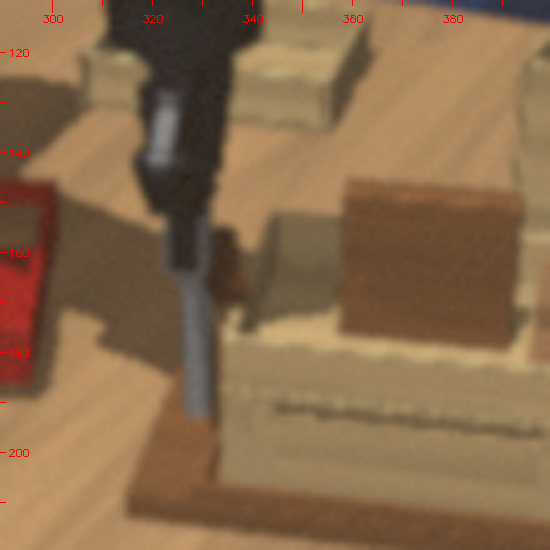

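apply_moves([
  [0, -0.48, 0.12, 0, 0],
  [0, -0.48, 0.12, 0, 0],
  [0, -0.45, 0.22, 0, 0],
  [0, -0.45, 0.22, 0, 0],
  [0, -0.4, 0.3, 0, 0],
  [0, -0.4, 0.3, 0, 0],
  [0, -0.33, 0.35, 0, 0],
  [0, -0.33, 0.35, 0, 0],
  [0, 0, 0, 0, 0],
])

```text
time_s: 14.95
eef_pos: [497.6, 184.3, 145.4]
ee_rot: [0.001, -0.133, 0.991, 0.0]
force: [0.1, 0.3, -0.4]
grip_width: 0.003
```

Run:
```python
from d import *
go(496.6,184,146,np.pi+.267)
cv2.imwrite("pics/scene8.png",ctrl.capture('scene')[:,:,::-1])
from h import crop
crop('pics/scene8.png','pics/s8c.png',290,110,400,220,5)
```

```text
t 14.95 pos [497.596 184.253 145.391] psi -2.874 axis z [ 0.001  0.    -1.   ] F [ 0.144  0.285 -0.446] M [0.03  0.017 0.026] w 0.003 j [ 0.134  0.42   1.613  0.     1.107 -1.705]
delta cm (current tool axes) [ 0.103  0.002 -0.061] roll 0.0006
```

View pics/s8c.png

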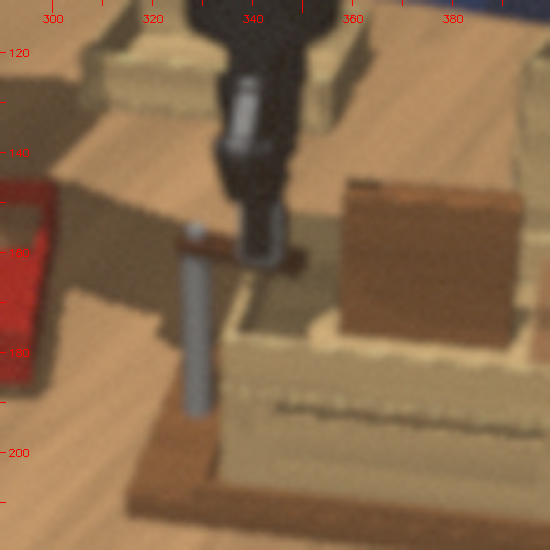

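apply_moves([
  [0, -0.1, 0.2, 0, 0],
  [0, -0.1, 0.2, 0, 0],
  [0, 0, 0, 0, 0],
])

```text
time_s: 15.25
eef_pos: [497.9, 188.2, 145.3]
ee_rot: [0.0, -0.133, 0.991, 0.0]
force: [0.3, 0.1, 0.5]
grip_width: 0.0
```

Run:
```python
from d import *
go(498.9,192.2,146,np.pi+.267)
```

```text
t 15.25 pos [497.905 188.157 145.328] psi -2.8743 axis z [ 0.  0. -1.] F [0.279 0.098 0.546] M [-0.062 -0.041 -0.018] w 0.0 j [ 0.141  0.424  1.607  0.     1.11  -1.697]
delta cm (current tool axes) [-0.203  0.364 -0.067] roll 0.0002
```

apply_moves([
  [0, -0.05, 0.2, 0, 0],
  [0, 0, 0.2, 0, 0],
  [0, 0, 0, 0, 0],
])

```text
time_s: 15.5
eef_pos: [497.4, 192.2, 145.4]
ee_rot: [0.0, -0.133, 0.991, 0.0]
force: [-0.0, -0.8, -0.5]
grip_width: 0.0
```

apply_moves([
  [0, 0, 0.1, 0, 0],
  [0, 0, 0.1, 0, 0],
  [0, 0, 0, 0, 0],
])

```text
time_s: 15.75
eef_pos: [497.0, 193.5, 145.4]
ee_rot: [0.0, -0.133, 0.991, -0.0]
force: [1.7, -3.9, 0.3]
grip_width: 0.0
```

Run:
```python
from d import *
go(498.9,192.2,146,np.pi+.267)
cv2.imwrite("pics/scene9.png",ctrl.capture('scene')[:,:,::-1])
from h import crop
crop('pics/scene9.png','pics/s9c.png',310,130,370,190,10)
```

```text
t 15.75 pos [497.039 193.521 145.391] psi -2.8743 axis z [ 0.001 -0.001 -1.   ] F [ 1.713 -3.859  0.306] M [-0.551 -0.321 -0.03 ] w 0.0 j [ 0.152  0.426  1.604 -0.001  1.111 -1.686]
delta cm (current tool axes) [-0.145 -0.177 -0.061] roll 0.0003
```

View pics/s9c.png

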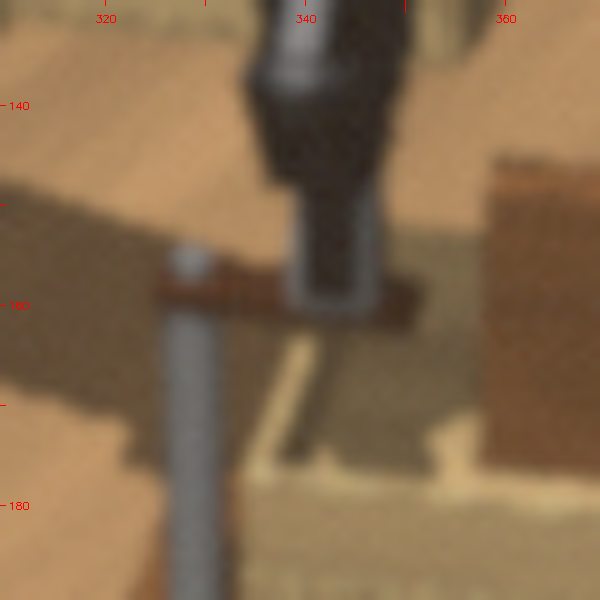

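apply_moves([
  [0, 0, -0.5, 0, 0],
  [0, 0, -1, 0, 0],
  [0, 0, -1, 0, 0],
  [0, 0, 0, -1.5, 0],
  [0, 0, 0, -2.5, 0],
  [0, 0, 0, -2.5, 0],
  [0, 0, 0, -2.5, 0],
  [0, 0, -2, -1, 0],
  [0, 0, -3.5, 0, 0],
  [0, 0, -3.5, 0, 0],
  [0, 0, -3.5, 0, 0],
  [0, 0, -3.5, 0, 0],
])

```text
time_s: 16.8
eef_pos: [545.7, 13.0, 245.4]
ee_rot: [0.0, -0.133, 0.991, 0.0]
force: [0.8, 0.4, -0.9]
grip_width: 0.001
```

apply_moves([
  [0, 0, -3.5, 0, 0],
  [0, 0, -3.5, 0, 0],
  [0, 0, -2, 0, 0],
  [0, 0, -1, 0, 0],
  [0, 0, 0, 0, 0],
  [0, 0, 0, 0, 0],
])

```text
time_s: 17.3
eef_pos: [571.8, -80.8, 245.2]
ee_rot: [-0.0, -0.133, 0.991, 0.0]
force: [0.3, -0.1, 0.4]
grip_width: -0.001
```

Run:
```python
from d import *
go(498.9,192.2,146,np.pi+.267)
for n in ("scene","top"): cv2.imwrite(f"pics/{n}10.png",ctrl.capture(n)[:,:,::-1])
from h import crop
crop('pics/scene10.png','pics/s10c.png',300,140,430,230,6)
crop('pics/top10.png','pics/t10c.png',205,137,305,252,5)
```

```text
t 17.3 pos [571.765 -80.76  245.155] psi -2.8747 axis z [-0.     0.001 -1.   ] F [ 0.259 -0.074  0.44 ] M [ 0.009 -0.006 -0.043] w -0.001 j [-0.343  0.428  1.327  0.001  1.387 -2.181]
delta cm (current tool axes) [-0.172 28.244  9.937] roll -0.0001
```

View pics/s10c.png

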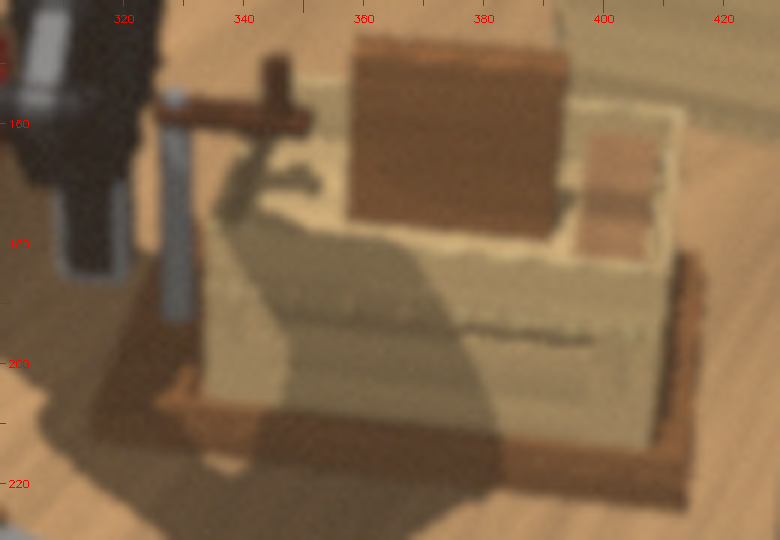

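View pics/t10c.png

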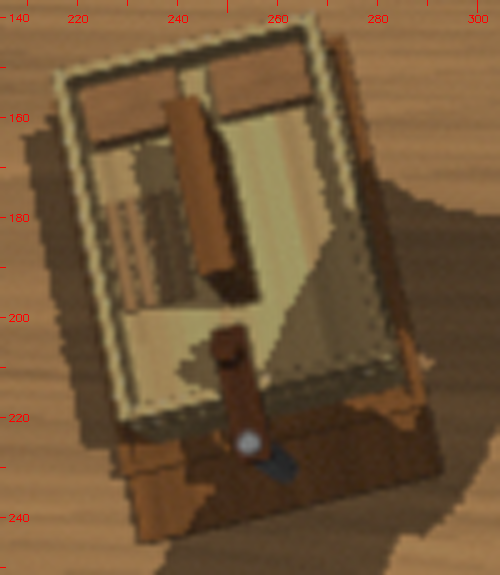

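View pics/top10.png

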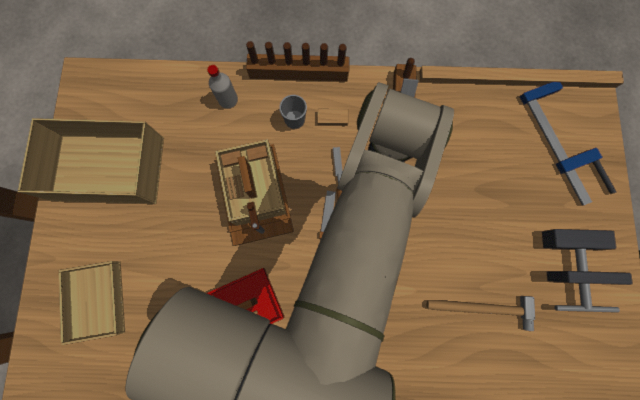

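Run:
```python
from d import *
y=.2655;e=np.array([np.cos(y),np.sin(y)]);n=np.array([-e[1],e[0]])
for k,p in ((onz(PT,(249.9,205.5),154)[0],onz(PT,(254.3,224.9),131)[0]),(onz(PS,(345.7,149.2),154)[0],onz(PS,(328.5,155.4),131)[0])):
    d=k-p; print(k,p,np.linalg.norm(d),np.arctan2(d@e,-d@n))
# tray rim corners: top ++,+-,-+  z=114
t=np.array([(57,78),(316,15),(128,428)])/5-.5+[205,137]
X=onz(PT,t,114);print(X,'centre',(X[1]+X[2])/2,np.arctan2(*(X[0]-X[2])[::-1]))
s=np.array([(205,212),(668,265),(683,105)])/6-.5+[300,140]; X=onz(PS,s,114);print(X,'centre',(X[0]+X[2])/2,np.arctan2(*(X[1]-X[0])[::-1]))
```

```text
[494.887 211.258] [450.909 201.675] 45.009941550628824 1.5198455520594758
[493.097 213.626] [448.645 202.507] 45.822083368425645 1.5504131266866856
[[640.201 316.629]
 [678.912 183.842]
 [458.163 265.677]] centre [568.537 224.759] 0.2729166725803116
[[492.92  144.929]
 [678.184 189.88 ]
 [642.357 321.986]] centre [567.638 233.458] 0.23803080114542827
```

Run:
```python
from rig import ctrl
print(ctrl.sense()['dq']); print(ctrl.finish_job())
```

```text
[ 0.00523005 -0.00278317 -0.00222694 -0.00240196 -0.00060922 -0.00081258]
the job is handed in; nothing more can be done
None
```

I stacked the loose tray on the fixed one, swung the lever shut over its rim, moved the arm clear and handed the job in at about 17 s. No verdict was reported.

- **Tray home:** the pins went into the sockets with no side force. The tray came to rest at an origin height of about 64.0 mm, worked out from the tool height at grasp, and the pictures afterwards show it sitting flush. By my estimate it sits about (+0.5, −6.7) mm off the dolly origin and is parallel to the dolly.
- **Lever shut:** it stopped with about 4 N of resistance at the finger. After I let go, the two cameras gave 1.52 and 1.55 rad (more than 1.4 is needed).
- **Other things:** the tin and offcut look unmoved in the last overhead picture. The arm hides parts of the chisel, square and red tray there, so I only checked those by eye where they show. The gripper never came near any of them.
- **Disagreement:** single-camera readings of the seated tray's centre differed by up to about 9 mm in y, because I read the blurred rim corners only roughly. The position above relies on the tool position at release instead. Using the same dolly origin, the overhead reading on its own would put the tray about 10 mm off in y, close to the 10.5 mm limit. The text says the fixed tray is at most 7 mm off, and the tray dropped fully home into it.

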